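Press a watch case through the guard window

TASK

Push the blue bar so that the sled with the gilt watch case slides fully home under the press; only then reach down through the window of the yellow guard and press the red pad of the lever all the way down. Do not touch the guard, do not pick anything up, and leave the things around the press where they are. The lever springs back, so finish while still holding it fully down with the fingertips.

Things in the scene. Friction and masses are not known exactly. Their poses are not given: they have to be found in the camera images.
- press: Grey bench press, fixed while you work; base plate 270 x 160 x 12 mm, its underside on the bench. Origin at bench level, vertically below the centre of the guard window; x points from the front (blue bar side) to the rear of the press, along the sled's travel; y to its left, z up. The base reaches from x = -155 to +115 mm.
- guard: Yellow guard fixed on the press, with clear sides and a clear front skirt; same frame as press. 150 mm wide in y. Its front panel, 4 mm thick, slopes up to the rear at 25 degrees, from x = -48 mm, z = 103 mm to x = +48 mm, z = 147 mm; a level top at z = 147 mm follows to x = +108 mm. The skirt stands at x = -47 mm, from z = 66 mm up. A black rounded bead, standing 3 mm proud, frames the window. The arm and fingers must not touch the guard.
- window (a point): Centre of the square window in the sloping panel, on its outer face, 125 mm above the bench. Clear opening 70 mm across (y) and 70 mm along the slope (63 mm seen from above). Axes as press.
- sled (a joint): Travel of the sled in m along the press's +x: 0 is fully out, 0.050 is home against its stop. It starts between 0 and 0.020, moves against about 1.5 N of friction and stays where it is left.
- push_face (a point): Centre of the front face of the sled's blue push bar, which moves with the sled. The bar is 60 mm wide (y), 12 mm thick (x), and reaches from 27 to 57 mm above the bench; this point is 41 mm above the bench. The face looks to the press's -x. Steel rails under the bar reach 24 mm above the bench and go on in front of it. At home the face is 95 mm before the press origin.
- lever (a joint): Angle of the lever in rad: 0 is up (its rest), 0.20 is fully down on its stop; the pad is then 17 mm lower. The hinge is 85 mm behind the pad. A spring pushes it up: about 3 N at the pad at rest, about 8.5 N fully down; it rises when let go.
- pad: Round red pad, 34 mm across and 9 mm thick, at the front end of the lever under the window. Origin at the centre of its top face, at rest 109 mm above the bench, 16 mm below the window's centre and 5 mm to its rear. It moves with the lever; it can be reached only through the window.
- vial: Bystander: amber vial with black cap, 28 mm across, 46 mm high, loose near the front right of the press. Origin under its centre.
- movement: Bystander: watch movement in a ring holder, 34 mm across, 12 mm high, loose near the front left of the press. Origin under its centre.
- loupe: Bystander: black eye loupe, 35 mm across, 31 mm high, loose to the left of the press. Origin under its centre.
- tweezers: Bystander: steel tweezers, 75 mm long, 10 mm wide, lying loose to the right of the press. Origin under their centre.

How it is judged:
On the way, in this order (a step that is already met when the one before it is completed fails the run):
1. the sled is pushed home (value of joint sled above 0.046 m), for 0.2 s.
2. the lever is pressed fully down by the fingers (value of joint lever above 0.175 rad and contact force between the fingers and pad above 2 N), for 0.3 s.
At the end, for the whole second after the job is handed in: The sled is within 4 mm of its home stop, and the fingers press the pad with more than 2 N and hold the lever past 0.175 of its 0.20 rad, through the last second (all of step 2 and value of joint sled above 0.046 m); the arm keeps its last pose, push and grip.
It fails at once if the arm or the fingers touch the guard (contact force between any of the arm, the fingers and guard above 0.5 N).
It fails at once if the lever is pressed while the sled is not home (value of joint lever above 0.06 rad and value of joint sled below 0.044 m).
It fails at once if a bystander is moved by more than 15 mm or lifted (distance of any of vial, movement, loupe, tweezers from where it was at the start of the episode above 0.015 m).
It also fails if it takes over 38 s, if anything falls off the work surface, if the arm or the gripper's body presses on something with over 40 N, if the wrist force passes 120 N, or if a joint passes its speed limit or range.

ROBOT

A 6-joint arm with a two-finger parallel gripper is mounted at the origin on a cart in front of the work surface, level with it; the furniture and walls round the work are solid. World frame = base frame: x ahead of the robot, y to its left, z up, the work surface at z = 0. Lengths are in m, angles in rad, forces in N, time in s.
With the tool pointing down it reaches from about 0.325 to 0.85 m from the base axis. Payload 4.4 kg.
Tool frame: the origin (TCP) lies where the fingers leave the gripper's body, on its centre line; the fingertips stand 97 mm ahead of it and the grasp point (between the pads) lies 78 mm ahead of it; z points along the fingers, y is the line along which they close (so a half turn about z gives the same grasp; the last joint's range is limited). The gripper opens to 94 mm and grips with 3 to 60 N. Pads are 16 mm wide; open, the fingers measure 119 mm over their backs; the gripper's body (75 mm by 177 mm) begins 78 mm behind the grasp point.
Start: joints at [-1.415, 0.207, 1.542, -0, 1.393, -0.15], TCP at [0.174, -0.548, 0.303] pointing down, gripper open.
Joint ranges: [-2.73, 2.73], [-0.86, 2.22], [0.23, 2.46], [-1.11, 4.25], [0.08, 2.63], [-2.82, 2.82]. Speed limits (rad/s): [2.79, 2.79, 3.14, 3.14, 3.14, 3.14].

INTERFACE

Orientations are given as a rotation vector (axis times angle).
In Python, from workcell import * gives the robot as it stands. The module is installed in compiled form; this text tells all that it offers. Calls block until the motion is done:
- movep(position, orientation): joint-space move of the TCP to a pose.
- move_straight(position, ori=None, max_speed=0.15, f_stop=None): straight line of the TCP; ori=None keeps the orientation; max_speed is the mean speed in m/s. With f_stop (N) it stops when the force on the tool has changed by that much, and returns True; else False.
- goto_joints(angles): joint-space move.
- gripper_open() and grab(effort=None): open the fingers fully, or close them until they stop; effort is the grip in N (None keeps the last).
- hold(seconds).
- ik(position, orientation): joint angles nearest the present ones, or None.
- state(): the state.
- capture(name): name is "scene" or "top" or "wrist"; returns a dict with "color" (420x560x3 uint8, red, green, blue), "fx", "fy", "cx", "cy" (pixels), "D" ([k1, k2, p1, p2, k3] as OpenCV has them; the pictures are not rectified), "origin" and "rotation" of the camera in the world; the wrist camera has in their place "T_tool_cam" (4x4, takes a point from camera to tool coordinates, whose origin is the TCP and whose axes are the flange's). Camera axes: x right, y up, looking along -z (the intrinsics and any distortion apply to the point x, -y, -z); pixel columns grow to the right and rows downward; lengths in m; the calibration is good to about 2 mm. A picture is of the moment at which its call begins: read the wrist's pose just before it. There is no depth.
A pose or a line that the arm cannot do raises IKError and nothing moves.
- hand_in(): hands the job in; it is judged then, once.
The state is a dict: "clock": time; "joint_pos": joint angles; "dq": joint speeds; "effort": joint torques, N m; "tcp_pos": TCP position; "orientation": TCP orientation; "contact_force": force on the tool from outside, world axes, zero at the start; "wrist_torque": the same for the moment, N m; "grip_width": finger opening in m; "grip_force": force on a finger pad.
Only numpy, scipy, OpenCV 4.12 (cv2) and the standard library are available. Lean on these libraries where they do the work, as an engineer would, in place of code of your own. Each camera call takes 0.05 s, during which the arm holds its last target. There are 200 camera calls.

## Working session

There is one attempt and no reset: what is moved stays moved. The work goes in short steps, each a Python script; the robot and the scene stay as the last script left them, time stands still between calls to the robot, and variables do not carry over. Pictures are saved under pics/ and viewed, at most 10 in all, crops included, and the job is handed in when it is done.

```bash
mkdir -p pics
python3 - <<'E'
from workcell import *
import cv2,numpy as np,pickle
d={}
for n in("scene","top"):
    c=capture(n);d[n]=c;cv2.imwrite(f"pics/{n}.png",c["color"][:,:,::-1])
    print(n,c["origin"],c["rotation"],c["fx"],c["D"])
    
pickle.dump(d,open("cams.pkl","wb"))
s=state();print(s)
E
```

```text
scene [ 0.25278311 -0.33386215  0.65897295] [ 0.83227793 -0.22758155 -0.51692563] 396.2358648077407 [-0.07997386  0.          0.          0.          0.        ]
top [0.4188801  0.19395552 0.94062619] [ 0.1668322  -0.15278745 -1.49828448] 484.6887064665726 [-0.07581634  0.          0.          0.          0.        ]
{'clock': 0.1, 'joint_pos': array([-1.41449512e+00,  2.07320539e-01,  1.54275678e+00, -3.22759386e-05,
        1.39349460e+00, -1.50464650e-01]), 'dq': array([ 7.53512784e-04, -1.28154349e-03, -4.87940075e-03, -1.25642190e-05,
        9.94242187e-04,  3.32326156e-04]), 'effort': array([-8.70054973e-04, -3.71863210e+01, -2.82292736e+01,  7.00402097e-02,
        3.11524293e-02, -5.29245665e-05]), 'tcp_pos': array([ 0.1735572 , -0.54764373,  0.30164057]), 'orientation': array([-3.10275269e+00, -4.79685970e-01,  5.89308953e-05]), 'contact_force': array([-0.16057464, -0.15423309,  0.26370455]), 'wrist_torque': array([ 0.01613565,  0.00651974, -0.00409994]), 'grip_force': 0.0, 'grip_width': 0.09419263872711947}
```

View pics/scene.png

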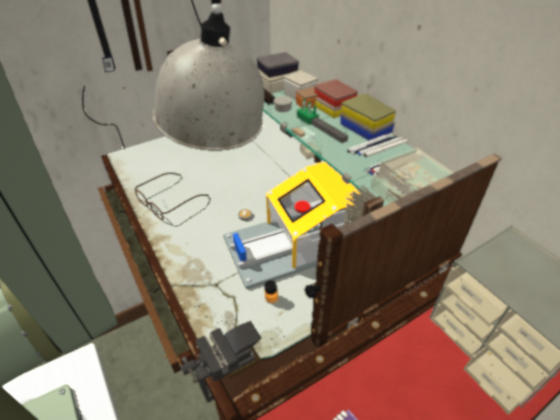

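View pics/top.png

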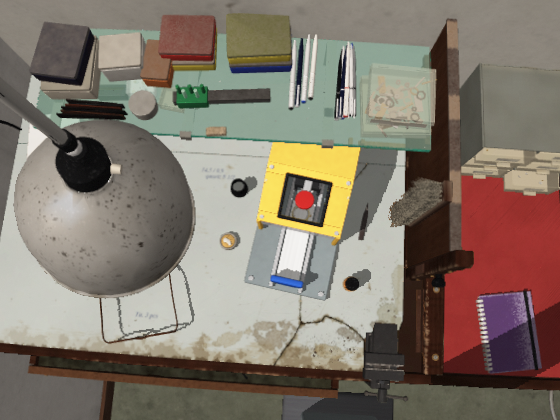

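The top view shows the press with its front towards the robot, the blue bar near (287,281), the pad near (305,200), the vial at (351,284), the movement at (229,240) and the loupe at (239,187). A tall wooden panel stands on the right and the lamp on the left. I'll enlarge it to get exact points.

Run:
```python
import cv2
a=cv2.imread("pics/top.png")[135:305,220:390]
cv2.imwrite("pics/topc.png",cv2.resize(a,None,fx=3.5,fy=3.5,interpolation=cv2.INTER_CUBIC))
a=cv2.imread("pics/scene.png")[150:310,215:375]
cv2.imwrite("pics/scenec.png",cv2.resize(a,None,fx=3.7,fy=3.7,interpolation=cv2.INTER_CUBIC))
```

```text
(no output)
```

View pics/topc.png

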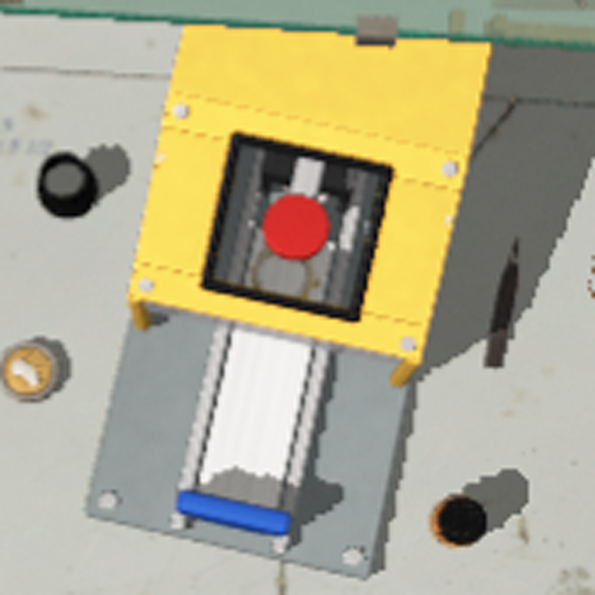

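View pics/scenec.png

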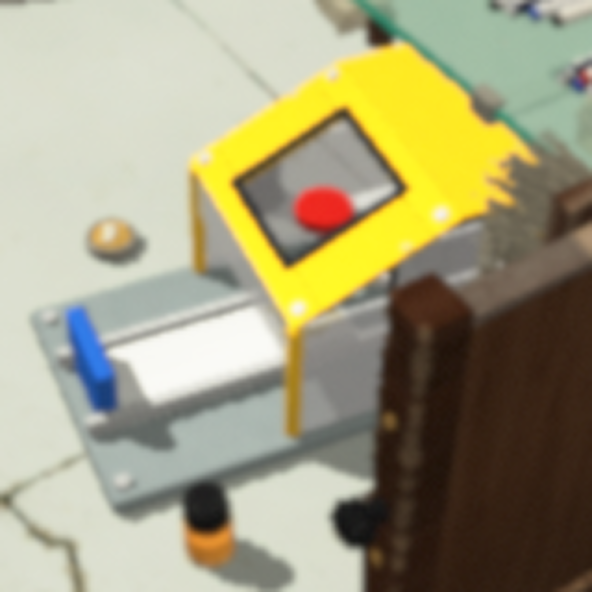

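```bash
cat > fit.py <<'E'
import pickle,cv2,numpy as np
from scipy.optimize import least_squares
from scipy.spatial.transform import Rotation as R
d=pickle.load(open("cams.pkl","rb"))
def proj(P,c):
    Rm=R.from_rotvec(c["rotation"]).as_matrix()
    q=(np.atleast_2d(P)-c["origin"])@Rm*[1,-1,-1]
    K=np.array([[c["fx"],0,c["cx"]],[0,c["fy"],c["cy"]],[0,0,1.]])
    return cv2.projectPoints(q,np.zeros(3),np.zeros(3),K,np.array(c["D"],float))[0][:,0]
def pix(n,u,v): return (u/3.5+220-.36,v/3.5+135-.36) if n=="top" else (u/3.7+215-.36,v/3.7+150-.36)
def ray(n,p,z):
    c=d[n];f=lambda xy:(proj([xy[0],xy[1],z],c)-p).ravel()
    return least_squares(f,[.5,0]).x
# cam, press point mm, crop px, on sled?
O=[("top",(-48,75,103),(130,297),0),("top",(-48,-75,103),(420,360),0),("top",(0,0,125),(297,228),0),("top",(5,0,109),(296,227),0),
("top",(-155,80,12),(88,515),0),("top",(-155,-80,12),(368,572),0),
("scene",(-48,75,103),(192,162),0),("scene",(-48,-75,103),(292,325),0),("scene",(0,0,125),(319,187),0),("scene",(5,0,109),(324,209),0),
("scene",(-155,80,12),(35,318),0),("scene",(-155,-80,12),(118,503),0),
("top",(12,30,57),(180,490),1),("top",(12,-30,57),(291,512),1),("scene",(0,30,57),(69,313),1),("scene",(0,-30,57),(96,381),1)]
def model(p):
    r=[]
    for n,P,uv,s in O:
        P=np.array(P)/1000.
        if s:P[0]+=-.145+p[3]
        c,s_=np.cos(p[2]),np.sin(p[2])
        W=[p[0]+c*P[0]-s_*P[1],p[1]+s_*P[0]+c*P[1],P[2]]
        r.append(proj(W,d[n])[0]-pix(n,*uv))
    return np.array(r)
if __name__=="__main__":
    s=least_squares(lambda p:model(p).ravel(),[.55,0,0,.01],x_scale=.01,loss="soft_l1")
    print(s.x)
    for o,r in zip(O,model(s.x)):print(o[0],o[1],r.round(1))
    px,py,yw,sl=s.x
    Rm=lambda x,y:(px+np.cos(yw)*x-np.sin(yw)*y,py+np.sin(yw)*x+np.cos(yw)*y)
    print("face",Rm(-.145+sl,0))
    for n,uv,z in[("vial",(462,519),.046),("movement",(30,371),.012),("loupe",(68,182),.031),("tweez",(505,305),.003)]:
        w=ray("top",pix("top",*uv),z);q=w-[px,py];print(n,w,"press frame",np.cos(yw)*q[0]+np.sin(yw)*q[1],-np.sin(yw)*q[0]+np.cos(yw)*q[1])
    for n,p in[("panel far top",(452,20)),("near",(440,250))]: print(n,ray("top",p,.2))
E
python3 fit.py
```

```text
[ 6.10727530e-01  1.69782614e-01 -1.51537992e-01  8.95811479e-05]
top (-48, 75, 103) [-0.4 -0.1]
top (-48, -75, 103) [0.4 0.1]
top (0, 0, 125) [-0.2 -0.2]
top (5, 0, 109) [ 0.3 -0.6]
top (-155, 80, 12) [-1.1 -0.1]
top (-155, -80, 12) [1.3 2. ]
scene (-48, 75, 103) [-0.4 -1. ]
scene (-48, -75, 103) [1.  0.7]
scene (0, 0, 125) [ 0.  -0.4]
scene (5, 0, 109) [ 0.6 -1.2]
scene (-155, 80, 12) [-1.4 -1.9]
scene (-155, -80, 12) [-0.6  0.9]
top (12, 30, 57) [ 0.2 -0.4]
top (12, -30, 57) [0.8 0.5]
scene (0, 30, 57) [-1.3 -1.2]
scene (0, -30, 57) [0.5 0.1]
face (np.float64(0.46747777424572634), np.float64(0.19165809870548464))
vial [0.47845897 0.07170123] press frame -0.11594653959993682 -0.11692446632715227
movement [0.54607145 0.30862564] press frame -0.08487468980318412 0.12749149438202922
loupe [0.65010792 0.29468077] press frame 0.020074631979057667 0.12941164226938362
tweez [0.60239445 0.04631233] press frame 0.01040132431803682 -0.1233132727085883
panel far top [ 0.93097252 -0.06685031]
near [ 0.52722285 -0.04232892]
```

The press fit is consistent to about 1 px: origin (0.611, 0.170), yaw −8.7°, sled about 0. Next I'll check the obstacle heights, the wrist camera offset and whether the poses are reachable.

```bash
cat > h.py <<'E'
from workcell import *
import numpy as np
from scipy.spatial.transform import Rotation as R
px,py,yw=.6107,.1698,-.1515
def W(x,y,z): return np.array([px+np.cos(yw)*x-np.sin(yw)*y,py+np.sin(yw)*x+np.cos(yw)*y,z])
def pose(x,y,z,tilt=0,flip=0):
    "fingertip (press frame) -> TCP pos, rotvec; tilt leans the body to press -x"
    r=R.from_euler("z",yw)*R.from_euler("y",-tilt)*R.from_euler("x",np.pi)*R.from_euler("z",np.pi*flip)
    return W(x,y,z)-r.apply([0,0,.097]), r.as_rotvec()
E
python3 - <<'E'
from fit import *
from h import *
def tri(a,b):
    s=least_squares(lambda X:np.r_[proj(X,d["scene"])[0]-a,proj(X,d["top"])[0]-b],[.6,.2,.2]);return s.x.round(3),s.cost.round(1)
print("lamp neck",tri((215,30),(85,162)))
print("lamp rim",tri((265,125),(195,215)))
print("post",tri((330,230),(438,258)))
print("panel far",tri((495,160),(452,22)))
print(capture("wrist")["T_tool_cam"].round(3))
for f in(0,1):
  for a in[(-.175,0,.12,.25,f),(-.17,0,.04,.25,f),(-.10,0,.04,.25,f),(.003,0,.2,0,f),(.003,0,.09,0,f)]:
    p,o=pose(*a);q=ik(p,o);print(f,a,p.round(3),None if q is None else np.round(q,2))
E
```

```text
lamp neck (array([0.573, 0.438, 0.402]), np.float64(0.5))
lamp rim (array([0.573, 0.329, 0.223]), np.float64(295.8))
post (array([ 0.515, -0.026,  0.253]), np.float64(31.7))
panel far (array([ 0.888, -0.046,  0.254]), np.float64(1.8))
[[-0.001  0.974  0.225  0.067]
 [ 1.     0.001 -0.    -0.   ]
 [-0.001  0.225 -0.974 -0.083]
 [ 0.     0.     0.     1.   ]]
0 (-0.175, 0, 0.12, 0.25, 0) [0.414 0.2   0.214] [ 0.32 -0.04  2.02 -0.14  0.94  2.11]
0 (-0.17, 0, 0.04, 0.25, 0) [0.419 0.199 0.134] [ 0.32  0.11  2.07 -0.17  0.74  2.15]
0 (-0.1, 0, 0.04, 0.25, 0) [0.488 0.189 0.134] [ 0.25  0.22  1.94 -0.14  0.76  2.06]
0 (0.003, 0, 0.2, 0, 0) [0.614 0.169 0.297] [0.13 0.34 1.39 0.   1.42 1.86]
0 (0.003, 0, 0.09, 0, 0) [0.614 0.169 0.187] [0.13 0.44 1.48 0.   1.22 1.86]
1 (-0.175, 0, 0.12, 0.25, 1) [0.414 0.2   0.214] [ 0.32 -0.04  2.02 -0.14  0.94 -1.03]
1 (-0.17, 0, 0.04, 0.25, 1) [0.419 0.199 0.134] [ 0.32  0.11  2.07 -0.17  0.74 -0.99]
1 (-0.1, 0, 0.04, 0.25, 1) [0.488 0.189 0.134] [ 0.25  0.22  1.94 -0.14  0.76 -1.08]
1 (0.003, 0, 0.2, 0, 1) [0.614 0.169 0.297] [ 0.13  0.34  1.39 -0.    1.42 -1.29]
1 (0.003, 0, 0.09, 0, 1) [0.614 0.169 0.187] [ 0.13  0.44  1.48 -0.    1.22 -1.29]
```

```bash
cat > a.py <<'E'
from h import *
import cv2
grab(10)
p,o=pose(-.185,0,.28,.25,1); q=np.array(ik(p,o)); q0=q.copy(); q0[0]=state()["joint_pos"][0]
goto_joints(q0); goto_joints(q)
move_straight(pose(-.178,0,.042,.25,1)[0],max_speed=.2)
print(state()["clock"],state()["grip_width"])
print(move_straight(pose(-.09,0,.042,.25,1)[0],max_speed=.04,f_stop=8))
s=state();print(s["clock"],s["tcp_pos"],s["contact_force"],"target-home",pose(-.103,0,.042,.25,1)[0])
c=capture("top");cv2.imwrite("pics/t2.png",cv2.resize(c["color"][130:310,200:400,::-1],None,fx=3.3,fy=3.3))
E
python3 a.py
```

```text
6.3333 0.0002197477846013809
True
8.0167 [0.48533133 0.18855495 0.13513111] [-1.70519937 -0.39038547  0.82962429] target-home [0.48515648 0.18896671 0.1359845 ]
```

View pics/t2.png

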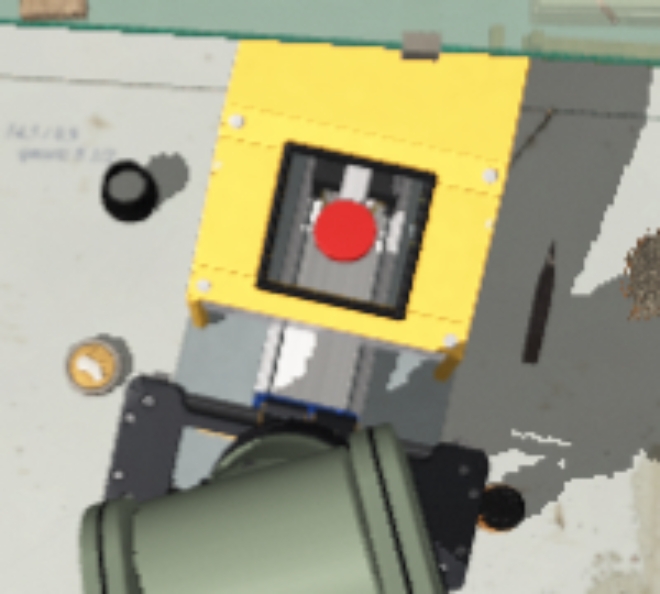

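The fingers are against the bar, whose rear edge is at about (305,405) in the crop, and the bystanders have not moved. I'll confirm the stop with a firmer push and check the bar's position, then back off and rise.

```bash
cat > b.py <<'E'
from h import *
from fit import ray
import cv2
q=ray("top",(305/3.3+200-.35,405/3.3+130-.35),.057)-[px,py];print("bar rear x (home -.083)",np.cos(yw)*q[0]+np.sin(yw)*q[1])
print(move_straight(pose(-.09,0,.042,.25,1)[0],max_speed=.03,f_stop=14))
s=state();print(s["tcp_pos"],s["contact_force"])
hold(.4)
move_straight(pose(-.16,0,.045,.25,1)[0],max_speed=.12)
move_straight(pose(-.16,0,.26,.25,1)[0],max_speed=.2)
c=capture("scene");cv2.imwrite("pics/s3.png",cv2.resize(c["color"][150:310,215:375,::-1],None,fx=3.7,fy=3.7))
move_straight(*pose(.004,0,.22,0,1),max_speed=.15)
move_straight(pose(.004,0,.165,0,1)[0],max_speed=.1)
s=state();print(s["clock"],s["tcp_pos"],pose(.004,0,.165,0,1)[0],s["contact_force"])
c=capture("wrist");cv2.imwrite("pics/w3.png",c["color"][:,:,::-1])
E
python3 b.py
```

```text
bar rear x (home -.083) -0.08578315973416092
True
[0.48615865 0.187974   0.13369967] [-0.24701891 -0.41053244  0.92718557]
12.7917 [0.61485307 0.16927705 0.2623939 ] [0.61465418 0.16919632 0.262     ] [ 0.02556238 -0.21065132 -0.18725038]
```

View pics/s3.png

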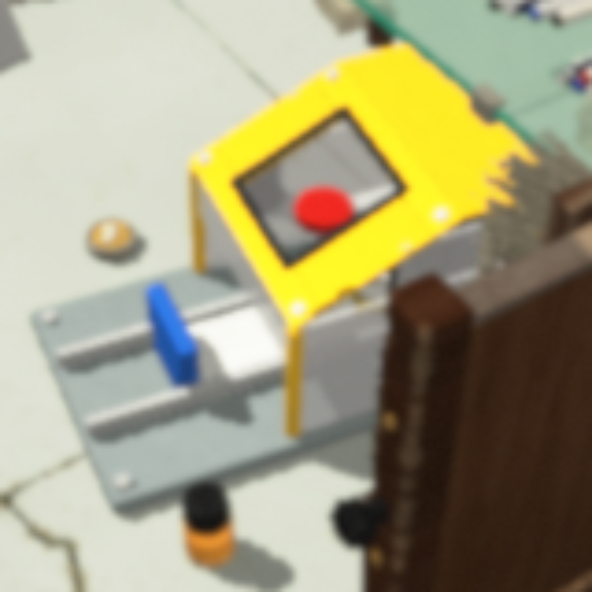

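View pics/w3.png

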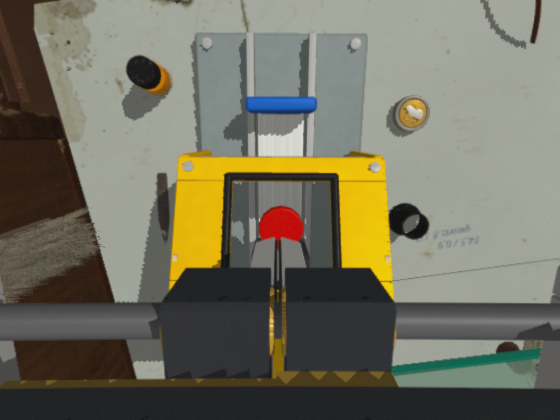

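Run:
```python
from h import *
from fit import ray,pix
import cv2
for uv in((152,290),(176,358)):
    q=ray("scene",pix("scene",*uv),.057)-[px,py];print("bar top front (press)",np.cos(yw)*q[0]+np.sin(yw)*q[1],-np.sin(yw)*q[0]+np.cos(yw)*q[1])
s=state();c=capture("wrist");T=np.array(c["T_tool_cam"]);Rt=R.from_rotvec(s["orientation"]).as_matrix()
def pr(t):
    q=(np.linalg.inv(T)@np.c_[t,np.ones(len(t))].T)[:3].T*[1,-1,-1]
    K=np.array([[c["fx"],0,c["cx"]],[0,c["fy"],c["cy"]],[0,0,1.]])
    return cv2.projectPoints(q,np.zeros(3),np.zeros(3),K,np.array(c["D"],float))[0][:,0].round(0)
print("tip edges",pr([[.008,-.0125,.097],[.008,.0125,.097],[0,0,.097]]).tolist(),"body0",pr([[.008,-.0125,0],[.008,.0125,0],[.0375,0,0]]).tolist())
P=[W(.005,0,.109),W(-.012,0,.109),W(-.048,.075,.103),W(-.048,-.075,.103)]
print("pad,padfront,guard L,R",pr([Rt.T@(p-s["tcp_pos"]) for p in P]).tolist())
```

```text
bar top front (press) -0.09317405199106815 0.024454817189312906
bar top front (press) -0.09941135672611882 -0.03067298307150677
tip edges [[254.0, 237.0], [298.0, 237.0], [276.0, 250.0]] body0 [[230.0, 339.0], [319.0, 339.0], [274.0, 239.0]]
pad,padfront,guard L,R [[276.0, 225.0], [276.0, 203.0], [379.0, 152.0], [173.0, 152.0]]
```

The wrist view agrees with the fit to about 2 mm: pad near (282,226), fingertip centre near (279,250), and both well inside the window. In the scene view the bar front is at x ≈ −96 mm, so the sled is home. Now I'll press.

Run:
```python
from h import *
t=lambda z:pose(.003,.0015,z,0,1)[0]
def rep(m):s=state();print(m,round(s["clock"],2),"tip z",round(s["tcp_pos"][2]-.097,4),s["contact_force"].round(2))
move_straight(t(.118),max_speed=.06);rep("above")
for z in(.105,.100,.095):
    print(move_straight(t(z),max_speed=.02,f_stop=20));rep(z)
print(move_straight(t(.086),max_speed=.01,f_stop=15));hold(.3);rep("end")
```

```text
above 13.82 tip z 0.1184 [ 0.24  0.02 -0.26]
False
0.105 14.62 tip z 0.1054 [-2.14  0.2   4.67]
False
0.1 15.03 tip z 0.1003 [-3.99  0.56  6.33]
False
0.095 15.43 tip z 0.0957 [-3.35 -0.26  7.94]
True
end 16.37 tip z 0.0933 [-2.54 -0.17  8.1 ]
```

Run:
```python
from h import *
z=state()["tcp_pos"][2]-.097
for i in range(8):
    z-=.0007
    move_straight(pose(.003,.0015,z,0,1)[0],max_speed=.01);hold(.2)
    s=state();print(round(s["clock"],2),round(z,4),round(s["tcp_pos"][2]-.097,4),s["contact_force"].round(2))
    if s["contact_force"][2]>18:break
import cv2
c=capture("wrist");cv2.imwrite("pics/w4.png",c["color"][:,:,::-1])
```

```text
16.82 0.0926 0.0937 [-3.97  0.05  7.58]
17.27 0.0919 0.0931 [-4.05 -1.19  7.52]
17.72 0.0912 0.0929 [-4.56 -0.61  9.65]
18.17 0.0905 0.0927 [-5.01 -0.67 12.49]
18.62 0.0898 0.0926 [-6.03 -0.41 14.37]
19.07 0.0891 0.0925 [-7.74 -0.48 16.33]
19.52 0.0884 0.0924 [-8.39 -0.41 19.45]
```

View pics/w4.png

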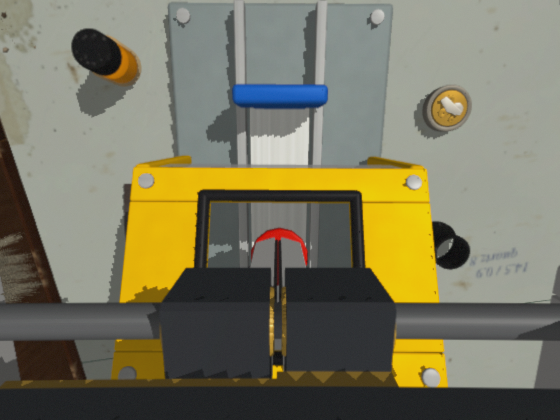

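The lever is on its stop: the force climbed to 19 N while the tip barely moved. The fingertips are on the pad, clear of the window frame, and the sled is still home.

```bash
python3 -c "
from workcell import *
hold(.3);print(state()['contact_force']);print(hand_in())"
```

```text
[-9.45246538 -0.99052615 19.01081036]
the job is handed in; nothing more can be done
None
```

The job is handed in: the sled is home against its stop and the fingertips hold the lever fully down on its stop with about 19 N; I saw no contact with the guard and the bystanders in view (vial, movement, loupe) look unmoved, but no verdict was shown.

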